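Slide the racket stencil out over the bench edge

ROBOT

A 6-joint arm with a two-finger parallel gripper is mounted at the origin on the work surface. World frame = base frame: x ahead of the robot, y to its left, z up, the work surface at z = 0. Lengths are in m, angles in rad, forces in N, time in s.
With the tool pointing down it reaches from about 0.35 to 0.85 m from the base axis. Payload 8.1 kg.
Tool frame: the origin (TCP) lies midway between the tips of the shut fingers; the grasp point (between the pads) lies robot.grasp_offset behind it (robot.grasp_offset is the distance from the TCP to the grasp point, in m); z points along the fingers, y is the direction in which the jaws open and shut (so a half turn about z gives the same grasp; the last joint's range is limited). The gripper opens to 93 mm and grips with 3 to 60 N. Pads are 15 mm wide; open, the fingers measure 128 mm over their backs; the gripper's body (75 mm by 188 mm) begins 65 mm behind the grasp point.
Start: joints at [1.178, 0.13, 1.488, -0, 1.523, -0.085], TCP at [0.182, 0.572, 0.219] pointing down, gripper open.
Joint ranges: [-2.96, 2.96], [-0.89, 2.26], [0.02, 2.5], [-1.34, 4.48], [0, 2.73], [-2.66, 2.66]. Speed limits (rad/s): [2.39, 2.39, 2.79, 3.14, 3.14, 3.14].

INTERFACE

Orientations are given as a rotation vector (axis times angle).
In Python, from plant import robot gives the robot as it stands.
- The arm moves only by the shell command python3 -m handwheel 'ROWS' [OPENING] [FORCE]. ROWS is text: rows parted by semicolons, each of 6 numbers parted by spaces: the shift along the world's x, y, z each as a share of 0.3 m, from -1 to 1, then the turn, a rotation vector about the world's x, y, z each as a share of 45 degrees, from -1 to 1. A call has 1 to 5 rows; each row is the pose to reach, as a shift and turn from the pose commanded when the call began; what a row does not reach only later rows make up. A row lasts 1/10 s, in which the tool goes at most 50 mm and 8.59 degrees, less where a joint would pass 70% of its speed; a pose out of reach is approached as far as the arm can. A call with a number of a shift or a turn outside -1 to 1 is refused whole. A call with a gripper value outside its range is refused whole. OPENING is the closure, from -1 (fully open) to 1 (shut), set as the call begins (- or left out, the last holds). The fingers move at their own pace and stop on an object; FORCE is the grip in N (left out, the last holds). Time passes only in rows, so rows that repeat a pose let the fingers close. It gives the time, the measured TCP pose, the force and the opening at its end, in the units of the state.
- robot.read_state(): the state, without advancing time (a new reading comes with each control period).
- robot.read_camera(name): name is "side" or "top"; returns (picture, depth): 480x640x3 uint8, red, green, blue; 480x640 float32, m along the optical axis (not along the pixel's ray), 0 where there is no reading.
- robot.camera_model(name): a dict with "camera_matrix" (3x3 intrinsics, pixels), "pose" (4x4, takes a point from camera to world coordinates). Camera axes: x right, y down, z forward; pixel columns grow to the right and rows downward; lengths in m; the calibration is good to about 2 mm. A picture is of the moment at which its call begins. camera_model takes no time and is no camera call.
- robot.close_job(): hands the job in, once; it reports no verdict.
Trained networks look in the newest picture that a camera, given by its name, has taken for a name from the list of things; names that differ only in an ending like _2 or _b are one class to them, and where a whole thing is asked for, a point or a joint stands for the part that bears it (a point fixed in the world has none). Each returns a list of dicts, best first, with "conf" (0 to 1); they miss things now and then, are a little off and sometimes report something else, mostly with a low value. They report only what shows in the picture. A call takes as long as a camera call. They do not tell look-alikes from the thing itself.
- robot.look_for(camera, query): "rect" ([centre column, centre row, width, height] in pixels, round what is visible of it).
- robot.silhouettes(camera, query): "pixels" (480x640 bool, what is visible of it) and "rect" ([centre column, centre row, width, height] in pixels, round what is visible of it).
- robot.tip_of(camera, query): "at" ([row, column] in pixels: a listed point, or the origin of a listed thing).
The state is a dict: "t": time; "q": joint angles; "dq": joint speeds; "joint_torque": joint torques, N m; "tool_pos": TCP position; "orientation": TCP orientation; "force": force on the tool from outside, world axes, zero at the start; "wrist_torque": the same for the moment, N m; "opening": finger opening in m.
Only numpy, scipy, OpenCV 4.12 (cv2) and the standard library are available. Lean on these libraries where they do the work, as an engineer would, in place of code of your own. Each camera call takes 0.05 s, during which the arm holds its last target.

TASK

The white racket stencil lies so flat on the bench that nobody can get a fingernail under it. Without picking it up or tipping it, push it with the fingertips across the bench to the far edge, hanging-hole end first, until about 40 mm of it sticks out squarely over the edge, so that I can take it from the other side by the overhang. Leave it resting there, and do not disturb the mallet, the hook tool or the jar.

Things in the scene. Friction and masses are not known exactly. Their poses are not given: they have to be found in the camera images.
- stencil: Racket stencil: flat rigid white plastic plate, 130 mm long (its x), 100 mm wide (its y), 4 mm thick, about 60 g, lying loose and flat on the bench. Three parallel slots 12 mm wide run along its length; a round hanging hole 16 mm across, 16 mm in from the end, marks its front (+x) end, which faces the far edge of the bench at the start, turned up to about 26 degrees either way. Origin: centre of the underside, z up.
- stencil_front (a point): Middle of the top rim of the stencil's front end (the end with the hanging hole), 65 mm from the plate's centre, 4 mm above its underside; axes as the stencil's.
- stencil_rear (a point): Middle of the top rim of the stencil's rear end, 65 mm from the plate's centre on the side away from the hanging hole; axes as the stencil's.
- bench_edge (a point): Point on the top of the far edge of the dark walnut bench, at the middle of the bench's width, level with the bench top (z = 0). Its y axis runs along the straight edge, its x axis points square out over the edge away from the robot, z up. Beyond the edge is open air. The bench, 2.2 m wide, stands a little nearer or farther and up to about 3 degrees askew.
- mallet: Bystander: rubber mallet lying on the bench, head a black barrel 58 mm across and 86 mm long (along its y) centred at x = +100 mm, pale wooden handle 22 mm thick running to x = -146 mm. Origin: on the bench under the middle of the handle. Highest point 58 mm.
- hook_tool: Bystander: brass hook tool lying on the bench along its x, handle 19 mm thick from x = -85 to +11 mm, thin shank with an upturned hook to x = +90 mm, 29 mm high. Origin: on the bench under the handle.
- jar: Bystander: small closed jar of pale glass with a pale metal cap, 64 mm across, 78 mm tall, standing on the bench. Origin: centre of its underside.
- racket: Fixed: red unstrung squash racket frame lying on the bench to the robot's left with a steel starting clamp locked on its rim. Head an oval about 280 mm by 215 mm, its handle running to x = -556 mm; with the clamp at most 40 mm high. Origin: centre of the head, on the bench, -x towards the handle.
Not all that is in view belongs to the job. There is more than one size of the stencil; the one meant has the size given above.

How it is judged:
By the outcome, as a careful person would: the job done as asked, in the order asked, and still so for the second after the job is handed in, with the robot touching nothing.
It also fails if it takes over 38 s, if anything falls off the work surface, if the arm or the gripper's body presses on something with over 40 N, if the wrist force passes 120 N, or if a joint passes its speed limit or range.

## Working session

There is one attempt and no reset: what is moved stays moved. The work goes in short steps, Python scripts to look and compute and a shell command to move; the robot and the scene stay as the last step left them, time stands still between calls to the robot, and variables do not carry over. Pictures are saved under pics/ and viewed, and the job is handed in when it is done.

```bash
ls; mkdir -p pics
python3 - <<'E'
from plant import robot
import cv2,numpy as np
s=robot.read_state();print(s['t'],s['tool_pos'],s['orientation'],s['opening'],robot.grasp_offset)
for n in("side","top"):
    p,d=robot.read_camera(n);cv2.imwrite(f'pics/{n}0.png',p[:,:,::-1]);np.save(f'{n}0.npy',d)
    m=robot.camera_model(n);print(n,m)
for n in("side","top"):
  for q in("stencil","stencil_front","stencil_rear"):
    if q=="stencil":print(n,q,[(r['conf'],r['rect']) for r in robot.look_for(n,q)])
    else:print(n,q,robot.tip_of(n,q))
print(robot.tip_of("top","bench_edge"))
print(robot.read_state()['t'])
E
```

```text
pics
0.0 [0.18152892 0.57129067 0.21759832] [-4.81413035e-01 -3.10407139e+00  2.80835190e-03] 0.09315889598445898 0.0188
side {'camera_matrix': array([[441.66464996,   0.        , 319.1340812 ],
       [  0.        , 441.66464996, 235.8984147 ],
       [  0.        ,   0.        ,   1.        ]]), 'pose': array([[ 0.9593589 , -0.16163597,  0.23131   ,  0.26744136],
       [-0.2816603 , -0.59862808,  0.74987458, -0.693304  ],
       [ 0.01726195, -0.7845497 , -0.61982562,  0.68992042],
       [ 0.        ,  0.        ,  0.        ,  1.        ]])}
top {'camera_matrix': array([[557.23623412,   0.        , 310.60625383],
       [  0.        , 557.23623412, 237.86907605],
       [  0.        ,   0.        ,   1.        ]]), 'pose': array([[ 0.02643628, -0.97787012,  0.20753592,  0.23213461],
       [-0.99964947, -0.02556197,  0.00689388,  0.07259344],
       [-0.00143629, -0.20764542, -0.97820311,  1.3681381 ],
       [ 0.        ,  0.        ,  0.        ,  1.        ]])}
side stencil [(0.93, [250.2, 251.8, 82.5, 55.1]), (0.74, [258.1, 353.6, 101.5, 59.9]), (0.62, [347.6, 280.2, 57.3, 37.2])]
side stencil_front [{'at': [353.7, 307.1], 'conf': 0.78}, {'at': [277.2, 376.1], 'conf': 0.69}, {'at': [260.0, 216.5], 'conf': 0.66}]
side stencil_rear [{'at': [240.4, 283.4], 'conf': 0.88}, {'at': [274.8, 320.4], 'conf': 0.79}]
top stencil [(0.95, [290.9, 307.8, 64.5, 77.2]), (0.82, [409.2, 324.1, 77.0, 84.9]), (0.56, [353.4, 230.2, 50.5, 57.2])]
top stencil_front [{'at': [289.6, 422.6], 'conf': 0.93}, {'at': [209.7, 362.0], 'conf': 0.89}, {'at': [342.7, 294.4], 'conf': 0.59}]
top stencil_rear [{'at': [270.5, 286.8], 'conf': 0.7}, {'at': [353.7, 398.3], 'conf': 0.69}, {'at': [255.4, 341.5], 'conf': 0.62}]
[{'at': [184.5, 354.8], 'conf': 0.67}]
0.45
```

View pics/top0.png

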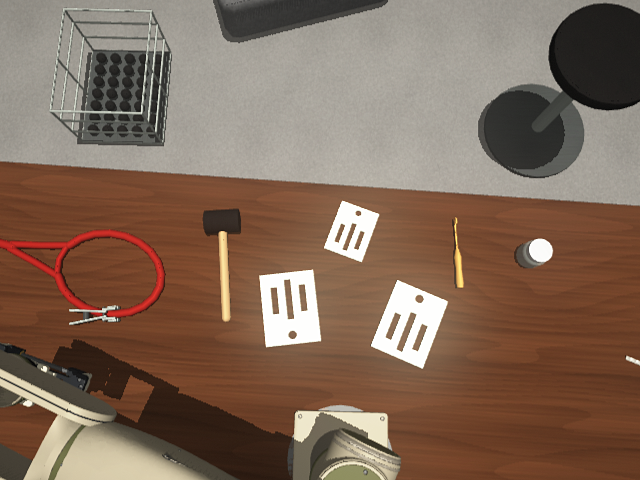

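View pics/side0.png

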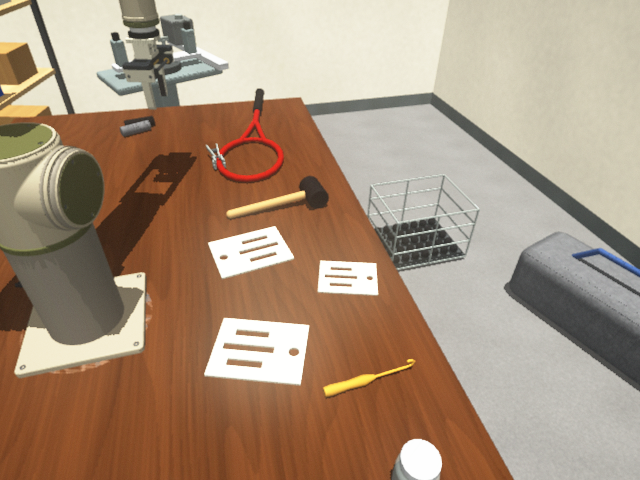

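The top view shows three white plates: A at (291,308) with its hole towards the robot, B at (409,324) with its hole towards the edge, and a small one, C, at (353,230) with its hole towards the edge. I'll measure all three, fit the edge and find the bystanders.

```bash
cat > h.py <<'E'
from plant import robot
import cv2,numpy as np
def ray(n,uv,z):
    m=robot.camera_model(n);K=m['camera_matrix'];T=m['pose']
    uv=np.atleast_2d(np.array(uv,float))
    r=np.c_[(uv[:,0]-K[0,2])/K[0,0],(uv[:,1]-K[1,2])/K[1,1],np.ones(len(uv))]@T[:3,:3].T
    s=(z-T[2,3])/r[:,2]
    return T[:3,3]+r*s[:,None]
def proj(n,P):
    m=robot.camera_model(n);K=m['camera_matrix'];T=m['pose']
    c=(np.atleast_2d(P)-T[:3,3])@T[:3,:3]
    return c[:,:2]/c[:,2:]*[K[0,0],K[1,1]]+K[:2,2]
def plates(p,n='top'):
    hsv=cv2.cvtColor(p,cv2.COLOR_RGB2HSV)
    m=((hsv[:,:,1]<50)&(hsv[:,:,2]>190)).astype(np.uint8)
    out=[]
    cs,_=cv2.findContours(m,cv2.RETR_EXTERNAL,cv2.CHAIN_APPROX_NONE)
    for c in cs:
        if cv2.contourArea(c)<800: continue
        w=ray(n,c[:,0,:],0.004)[:,:2]
        r=cv2.minAreaRect((w*1000).astype(np.float32))
        out.append((c,r,cv2.boxPoints(r)))
    return out
def edge(p):
    hsv=cv2.cvtColor(p,cv2.COLOR_RGB2HSV)
    pts=[]
    for u in range(5,640,6):
        col=hsv[:,u,1].astype(float)
        col=cv2.GaussianBlur(col[:,None],(1,5),0)[:,0]
        seg=col[150:225];g=np.diff(seg);k=int(np.argmax(g))
        if g[k]>20: pts.append((u,150+k+.5))
    w=ray('top',pts,0)[:,:2]
    f=cv2.fitLine(w.astype(np.float32),cv2.DIST_HUBER,0,.001,.001).ravel()
    t=np.array(f[:2]);t*=np.sign(t[1]);nrm=np.array([t[1],-t[0]])
    return f[2:],t,nrm,np.abs((w-f[2:])@nrm)
E
python3 - <<'E'
from h import *
p=cv2.imread('pics/top0.png')[:,:,::-1].copy()
for c,r,b in plates(p): print(cv2.boundingRect(c),np.round(r[0]),np.round(r[1]),round(r[2],1),b.round().tolist())
pt,t,n,res=edge(p);print('edge',pt,t,n,np.degrees(np.arctan2(n[1],n[0])),np.median(res),res.max(),len(res))
for q in('mallet','hook_tool','jar'): print(q,robot.look_for('top',q)[:1])
print(ray('top',[[221,221],[225,320],[455,218],[460,287],[520,255],[540,250],[419,298]],0.0).round(3))
cv2.imwrite('pics/cropB.png',cv2.resize(p[260:390,340:470],(520,520),interpolation=cv2.INTER_CUBIC)[:,:,::-1])
E
```

```text
(324, 412, 63, 35) [ 96. -45.] [162.  65.] 65.9 [[33.0, -106.0], [92.0, -132.0], [158.0, 16.0], [99.0, 42.0]]
(371, 280, 76, 89) [ 316. -162.] [134. 175.] 68.2 [[210.0, -192.0], [373.0, -257.0], [423.0, -132.0], [260.0, -67.0]]
(260, 270, 61, 77) [347. 130.] [175. 134.] 7.7 [[251.0, 184.0], [269.0, 51.0], [442.0, 75.0], [424.0, 208.0]]
(324, 201, 55, 61) [543. -19.] [101. 132.] 70.6 [[464.0, -45.0], [589.0, -89.0], [622.0, 6.0], [497.0, 50.0]]
edge [ 0.65701604 -0.1216298 ] [0.04622428 0.9989311 ] [ 0.9989311  -0.04622428] -2.6494002 0.0006582146981108974 0.10137903159264397 106
mallet [{'rect': [223.2, 267.2, 37.7, 110.8], 'conf': 0.74}]
hook_tool [{'rect': [458.6, 253.2, 10.3, 68.9], 'conf': 0.64}]
jar [{'rect': [533.5, 251.4, 37.5, 27.9], 'conf': 0.97}]
[[ 0.56   0.31   0.   ]
 [ 0.313  0.285  0.   ]
 [ 0.583 -0.281  0.   ]
 [ 0.408 -0.289  0.   ]
 [ 0.492 -0.441  0.   ]
 [ 0.506 -0.491  0.   ]
 [ 0.379 -0.188  0.   ]]
```

View pics/cropB.png

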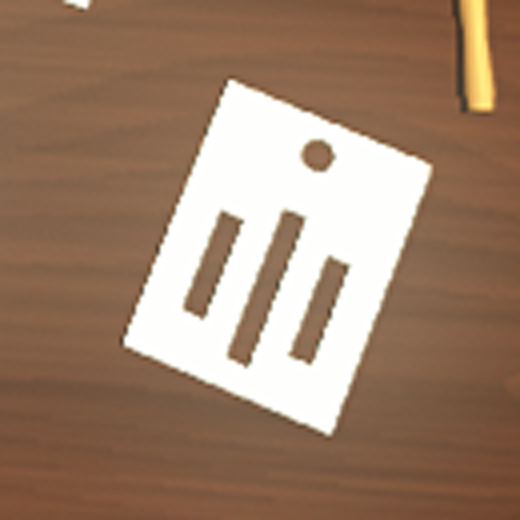

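By measured size, A and B are 175 x 134 mm (too large). C at pixel (353,230) is 132 x 101 mm with its hole towards the edge, so C is the one meant. I'll check it close up, along with the edge fit.

```bash
python3 - <<'E'
from h import *
p=cv2.imread('pics/top0.png')[:,:,::-1].copy()
pt,t,n,res=edge(p)
print('bench_edge net',ray('top',[[354.8,184.5]],0), 'inl',(res<.003).mean())
q=p.copy()
c,r,b=[x for x in plates(p) if abs(x[1][0][0]-543)<10][0]
e=b/1000; print(b)
for P in list(np.c_[e,np.full(4,.004)])+[np.r_[pt+t*k,0] for k in np.linspace(-.05,.3,12)]:
    u=proj('top',P)[0]; cv2.circle(q,tuple(int(round(v)) for v in u),1,(255,0,255),-1)
cv2.imwrite('pics/cropC.png',cv2.resize(q[160:280,290:420],None,fx=5,fy=5,interpolation=cv2.INTER_CUBIC)[:,:,::-1][:600,:800])
L=b[np.argsort(b[:,0])]; 
f=r[0]; yaw=np.radians(-19.4)
rear=np.array(f)/1000-.065*np.array([np.cos(yaw),np.sin(yaw)]);print('rear',rear,'start tcp',rear-.02*np.array([np.cos(yaw),np.sin(yaw)]))
E
python3 -m handwheel '0 0 0 0 0 0' -0.2
```

```text
bench_edge net [[ 0.66507125 -0.02724291  0.        ]] inl 0.9716981132075472
[[463.8808    -44.649075 ]
 [588.514     -88.581665 ]
 [622.0063      6.4332848]
 [497.3731     50.365875 ]]
rear [0.48163407 0.00248258] start tcp [0.46276962 0.0091258 ]
t: 0.7
tool_pos: [0.1818, 0.5718, 0.2186]
orientation: [-0.482, -3.104, 0.0]
force: [0.0, 0.3, 0.9]
opening: 0.0886
```

View pics/cropC.png

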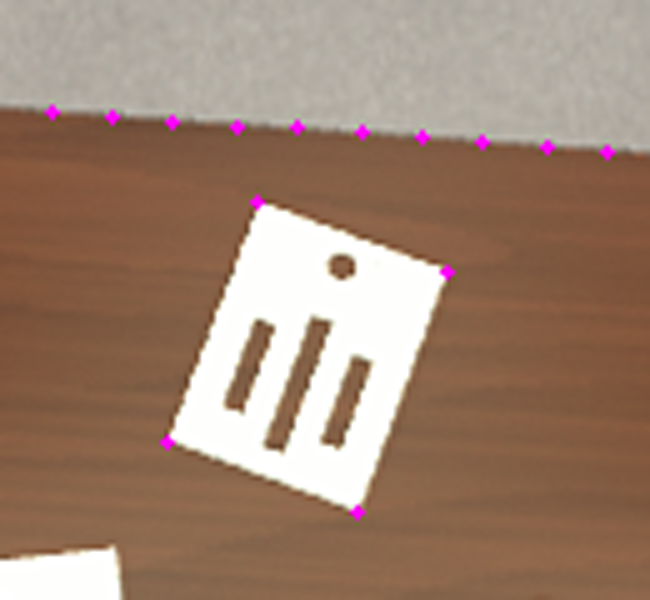

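The crop shows C with its hole at its far (front) end, its corners on the fitted rectangle and the dots on the bench edge. Yaw is -19.4° and the edge normal is at -2.65°. Next I move above the start point behind the rear end.

```bash
python3 -m handwheel '0.07 -0.13 0 0 0 0; 0.14 -0.28 0 0 0 0; 0.22 -0.44 0 0 0 0; 0.3 -0.6 0 0 0 -0.04; 0.35 -0.7 0 0 0 -0.04' -0.2
python3 -m handwheel '0.08 -0.14 0 0 0 0; 0.16 -0.29 0 0 0 0; 0.24 -0.44 0 0 0 0; 0.32 -0.59 0 0 0 0; 0.39 -0.72 0 0 0 0'
python3 -m handwheel '0.07 -0.15 0 0 0 0; 0.14 -0.3 0 0 0 0; 0.197 -0.456 0 0 0 0; 0.197 -0.456 -0.1 0 0 0;  0.197 -0.456 -0.2 0 0 0'
```

```text
t: 1.2
tool_pos: [0.2874, 0.3597, 0.2187]
orientation: [0.532, 3.096, 0.0]
force: [0.2, 0.0, 0.1]
opening: 0.0563
t: 1.7
tool_pos: [0.4045, 0.1438, 0.2191]
orientation: [0.53, 3.095, 0.001]
force: [0.2, 0.7, 0.3]
opening: 0.0558
t: 2.2
tool_pos: [0.4642, 0.007, 0.159]
orientation: [0.536, 3.093, 0.0]
force: [0.4, 0.2, -0.6]
opening: 0.0561
```

```bash
python3 -m handwheel '-0.005 0.007 -0.15 0 0 0; -0.005 0.007 -0.3 0 0 0; -0.005 0.007 -0.43 0 0 0; -0.005 0.007 -0.46 0 0 0; -0.005 0.007 -0.46 0 0 0'
python3 - <<'E'
from h import *
for n in('side','top'):
    p,d=robot.read_camera(n);cv2.imwrite(f'pics/{n}1.png',p[:,:,::-1])
    if n=='side': cv2.imwrite('pics/s1c.png',cv2.resize(p[180:340,220:420],None,fx=3.5,fy=3.5)[:,:,::-1])
E
```

```text
t: 2.7
tool_pos: [0.46, 0.0112, 0.0197]
orientation: [-0.53, -3.093, 0.0]
force: [0.5, 0.4, 0.1]
opening: 0.0556
```

View pics/s1c.png

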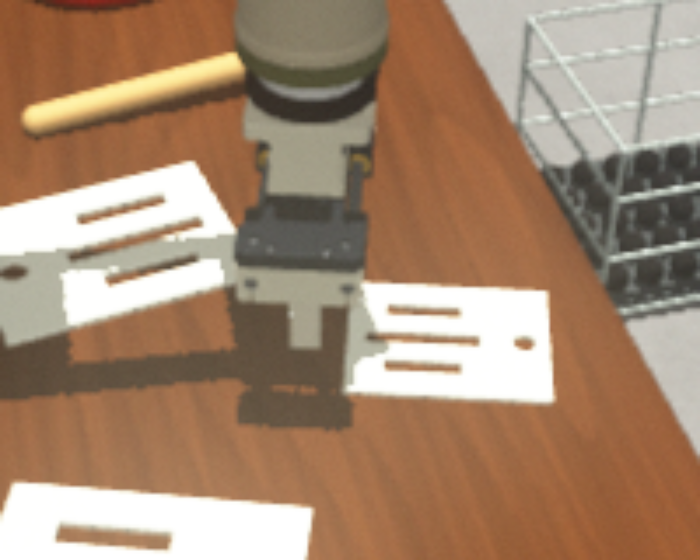

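View pics/top1.png

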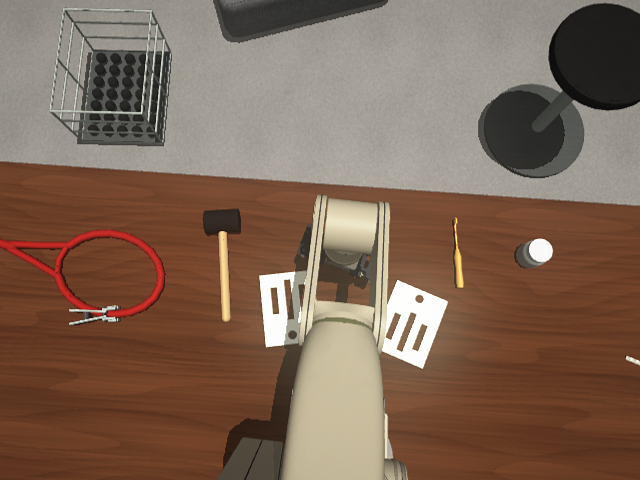

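Side crop: the near fingertip at about (305,340) in the crop hangs just behind the plate's rear end, clear of it. I'll lower it while watching the force.

```bash
python3 -m handwheel '0 0 -0.03 0 0 0; 0 0 -0.05 0 0 0; 0 0 -0.058 0 0 0; 0 0 -0.058 0 0 0; 0 0 -0.058 0 0 0'
python3 -c "
from plant import robot
s=robot.read_state();print(s['tool_pos'],s['force'],s['wrist_torque'])"
```

```text
t: 3.3
tool_pos: [0.4614, 0.0111, 0.0034]
orientation: [0.53, 3.096, 0.0]
force: [0.2, 0.7, -0.2]
opening: 0.0558
[0.461412   0.01112124 0.0033593 ] [ 0.21655442  0.65899577 -0.23569439] [-0.02436181 -0.01435125 -0.04893107]
```

```bash
python3 -m handwheel '0 0 -0.004 0 0 0; 0 0 -0.007 0 0 0; 0.015 -0.007 -0.007 0 0 0; 0.03 -0.014 -0.007 0 0 0; 0.043 -0.021 -0.007 0 0 0'
python3 -m handwheel '0.014 -0.008 0 0 0 0.018; 0.028 -0.016 0 0 0 0.037; 0.042 -0.024 0 0 0 0.056; 0.056 -0.032 0 0 0 0.074; 0.07 -0.04 0 0 0 0.093'
python3 - <<'E'
from h import *
p,d=robot.read_camera('side');cv2.imwrite('pics/s2c.png',cv2.resize(p[180:340,220:420],None,fx=3.5,fy=3.5)[:,:,::-1])
E
```

```text
t: 3.8
tool_pos: [0.475, 0.0046, 0.0013]
orientation: [0.53, 3.096, 0.0]
force: [-0.8, -0.6, 0.8]
opening: 0.0559
t: 4.3
tool_pos: [0.4956, -0.0074, 0.0011]
orientation: [-0.415, -3.114, 0.0]
force: [-1.2, -1.1, 0.2]
opening: 0.0558
```

View pics/s2c.png

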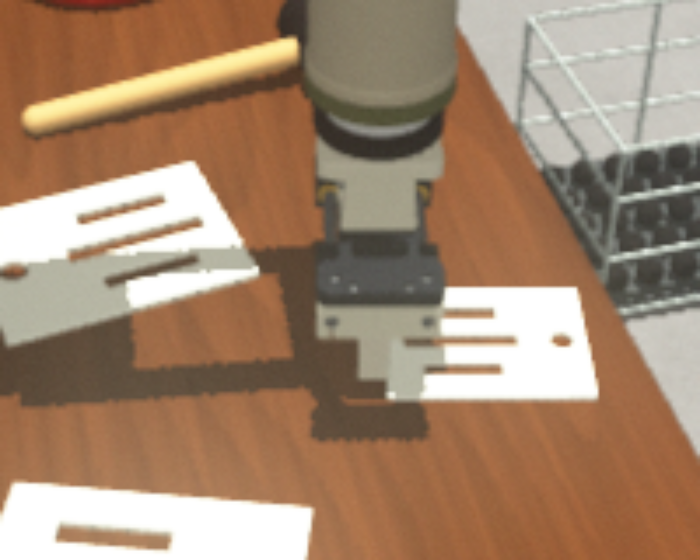

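Side crop: the plate moves with the fingertip at (375,370) and turns with it. I'll carry on along the arc.

```bash
python3 -m handwheel '0.015 -0.007 0 0 0 0.018; 0.029 -0.014 0 0 0 0.037; 0.044 -0.021 0 0 0 0.056; 0.058 -0.028 0 0 0 0.074; 0.073 -0.035 0 0 0 0.093'
python3 -m handwheel '0.015 -0.006 0 0 0 0.018; 0.030 -0.012 0 0 0 0.037; 0.045 -0.018 0 0 0 0.056; 0.06 -0.024 0 0 0 0.074; 0.073 -0.029 0 0 0 0.093'
python3 -m handwheel '0 0 0 0 0 0'
cat > fit.py <<'E'
from h import *
import sys
k=sys.argv[1]
for n in('side','top'):
    p,d=robot.read_camera(n);cv2.imwrite(f'pics/{n}{k}.png',p[:,:,::-1])
    if n=='side': cv2.imwrite(f'pics/s{k}c.png',cv2.resize(p[200:340,260:460],None,fx=4,fy=4)[:,:,::-1][:600,:800])
    pt=np.array([ 0.65701604,-0.1216298]);nr=np.array([.9989311,-.04622428])
    for q in('stencil_front','stencil_rear'):
        for r in robot.tip_of(n,q):
            w=ray(n,[r['at'][::-1]],.004)[0]; print(n,q,r['conf'],w.round(4),'d',round(float((w[:2]-pt)@nr),4))
E
python3 fit.py 3
```

```text
t: 4.85
tool_pos: [0.5175, -0.0179, 0.0011]
orientation: [-0.301, -3.127, 0.0]
force: [-0.6, 0.5, 0.2]
opening: 0.056
t: 5.35
tool_pos: [0.5395, -0.0266, 0.0011]
orientation: [0.187, 3.136, -0.0]
force: [-1.1, -0.5, 0.1]
opening: 0.0558
t: 5.45
tool_pos: [0.5397, -0.0266, 0.0013]
orientation: [0.188, 3.135, -0.0]
force: [-0.2, -0.1, 0.4]
opening: 0.0561
side stencil_front 0.91 [ 0.6774 -0.0437  0.004 ] d 0.0168
side stencil_front 0.68 [0.2586 0.1176 0.004 ] d -0.4091
side stencil_front 0.58 [ 0.3974 -0.1952  0.004 ] d -0.2559
side stencil_rear 0.77 [0.4377 0.1322 0.004 ] d -0.2308
side stencil_rear 0.71 [ 0.2313 -0.1309  0.004 ] d -0.4248
side stencil_rear 0.67 [ 0.5531 -0.0314  0.004 ] d -0.108
top stencil_front 0.87 [0.2571 0.1202 0.004 ] d -0.4106
top stencil_front 0.56 [ 0.3955 -0.1912  0.004 ] d -0.2581
top stencil_front 0.49 [0.4427 0.2949 0.004 ] d -0.2333
top stencil_rear 0.94 [0.44   0.1417 0.004 ] d -0.229
top stencil_rear 0.68 [ 0.2456 -0.1311  0.004 ] d -0.4105
```

View pics/s3c.png

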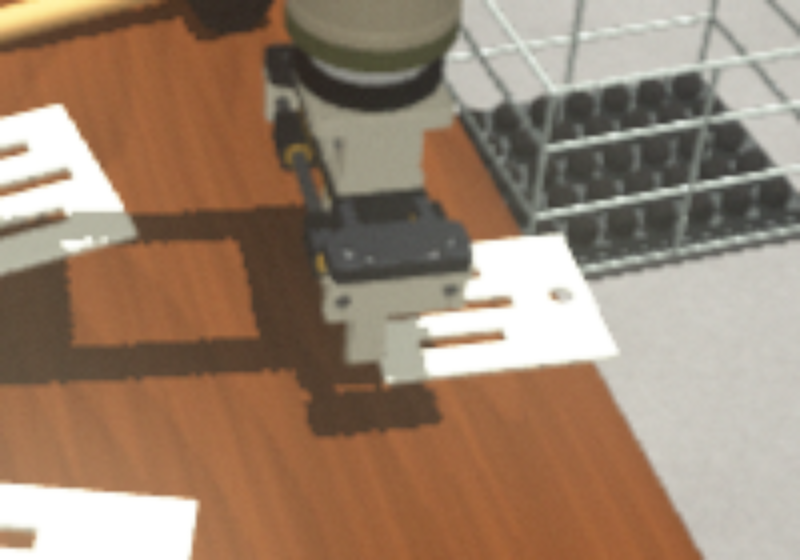

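View pics/top3.png

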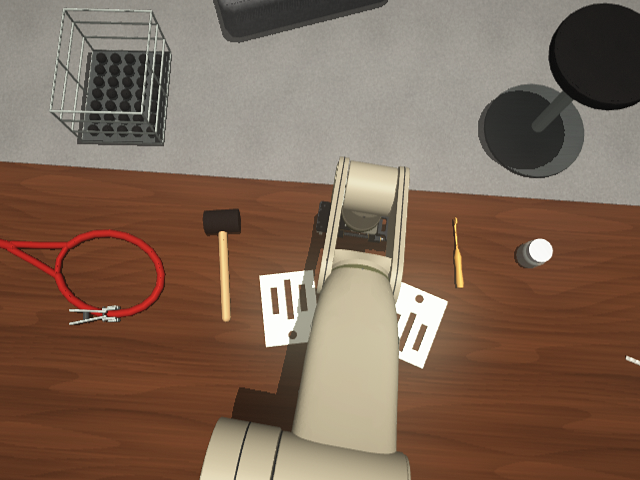

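Side crop: the front end and hole at (560,295) are over the edge by about 16 mm. I'll finish the turn to about 37 mm, back off and measure with the top camera.

```bash
python3 -m handwheel '0.015 -0.005 0 0 0 0.02; 0.030 -0.011 0 0 0 0.04; 0.045 -0.016 0 0 0 0.06; 0.06 -0.021 0 0 0 0.08; 0.07 -0.024 0 0 0 0.094'
python3 -m handwheel '0 0 0 0 0 0; -0.05 0.002 0 0 0 0; -0.1 0.004 0 0 0 0; -0.1 0.004 0.15 0 0 0; -0.15 0.1 0.3 0 0 0'
python3 -m handwheel '-0.1 0.15 0.1 0 0 0; -0.2 0.3 0.1 0 0 0; -0.3 0.45 0.1 0 0 0; -0.35 0.6 0.1 0 0 0; -0.4 0.75 0.1 0 0 0'
cat > fit2.py <<'E'
from h import *
import sys
k=sys.argv[1]
p,d=robot.read_camera('top');cv2.imwrite(f'pics/top{k}.png',p[:,:,::-1])
ps,_=robot.read_camera('side');cv2.imwrite(f'pics/side{k}.png',ps[:,:,::-1])
pt,t,n,res=edge(cv2.imread('pics/top0.png')[:,:,::-1].copy())
for c,r,b in plates(p):
    print(np.round(r[0],1),np.round(r[1],1),round(r[2],2),b.round(1).tolist(),'d',np.round([float((x/1000-pt)@n)*1000 for x in b],1))
for cam in('top','side'):
  for q in('stencil_front','stencil_rear'):
    for r in robot.tip_of(cam,q):
        w=ray(cam,[r['at'][::-1]],.004)[0]
        if w[0]>.5: print(cam,q,r['conf'],w.round(4),'d',round(float((w[:2]-pt)@n),4))
E
python3 fit2.py 4
```

```text
t: 6.25
tool_pos: [0.5606, -0.0338, 0.0012]
orientation: [0.071, 3.141, -0.0]
force: [0.5, -0.8, 0.6]
opening: 0.0557
t: 6.75
tool_pos: [0.5159, -0.008, 0.087]
orientation: [-0.077, -3.139, 0.001]
force: [0.8, 0.1, 0.6]
opening: 0.0553
t: 7.25
tool_pos: [0.3998, 0.2076, 0.1171]
orientation: [0.074, 3.14, 0.001]
force: [1.3, 0.1, -0.3]
opening: 0.056
[ 71.9 -37.9] [ 67.2 136. ] 0.4 [[37.900001525878906, 29.899999618530273], [38.79999923706055, -106.0999984741211], [106.0, -105.69999694824219], [105.0, 30.399999618530273]] d [-625.5 -618.3 -551.2 -558.4]
[ 316.7 -162.3] [134.  174.3] 68.26 [[211.0, -192.3000030517578], [372.8999938964844, -256.79998779296875], [422.5, -132.39999389648438], [260.6000061035156, -67.80000305175781]] d [-442.3 -277.6 -233.8 -398.5]
[333.4 100.7] [208.8  80.3] 7.89 [[224.5, 126.0999984741211], [235.5, 46.599998474121094], [442.29998779296875, 75.19999694824219], [431.29998779296875, 154.8000030517578]] d [-443.6 -428.9 -223.6 -238.3]
[634.7 -36.9] [101.6 133.2] 87.57 [[566.0, -84.80000305175781], [699.0999755859375, -90.5], [703.4000244140625, 11.100000381469727], [570.2999877929688, 16.700000762939453]] d [-92.6  40.6  40.2 -93. ]
top stencil_front 0.62 [ 0.7025 -0.0409  0.004 ] d 0.0417
top stencil_rear 0.66 [ 0.5644 -0.0325  0.004 ] d -0.0967
side stencil_front 0.69 [ 0.6967 -0.0361  0.004 ] d 0.0356
side stencil_rear 0.97 [ 0.5696 -0.0389  0.004 ] d -0.0912
```

View pics/top4.png

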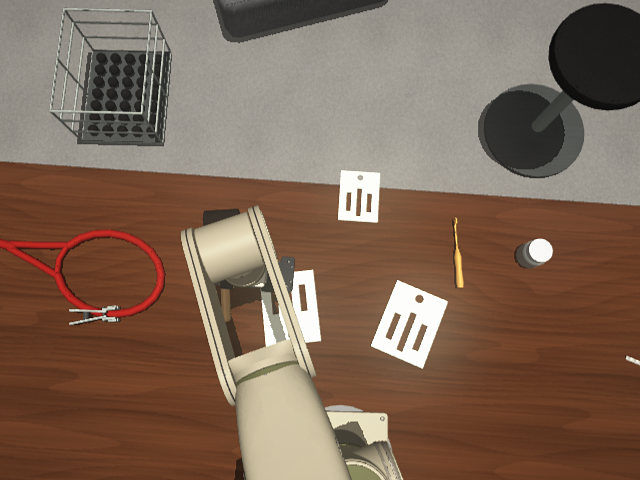

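Top view: the plate at (359,196) sits square over the edge. Its centre is 26 mm inside, so the overhang is about 39 mm, 0.2° off square. Checking the side view before handing in.

View pics/side4.png

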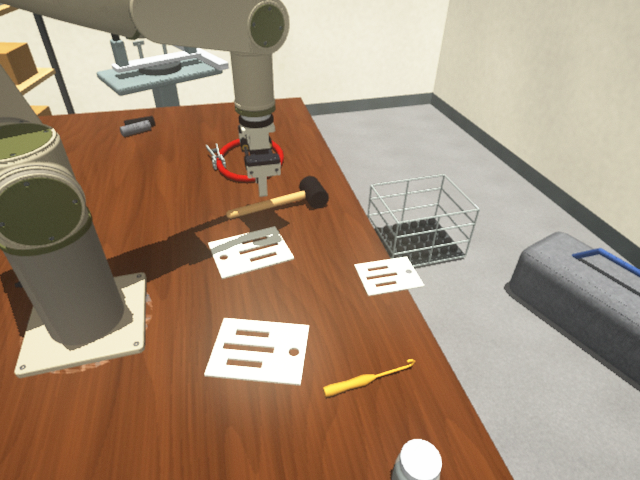

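The side view shows the plate at (390,275) lying flat over the edge, hole end out. The mallet (315,192), hook (370,378) and jar (418,460) are where they were at the start, and the gripper is clear in the air.

```bash
python3 -m handwheel '0 0 0.1 0 0 0; 0 0 0.1 0 0 0; 0 0 0.1 0 0 0'; python3 -c "
from plant import robot
print(robot.close_job())"
```

```text
t: 7.85
tool_pos: [0.4023, 0.205, 0.1472]
orientation: [0.077, 3.139, 0.001]
force: [0.6, 0.4, -0.4]
opening: 0.0556
the job is handed in; nothing more can be done
None
```

The white stencil now rests on the bench with its hanging-hole end about 39 mm out over the far edge, square to within about 0.2°. I pushed it flat across the bench with both fingertips against its rear end, turning it from 16.8° off square as it went. The job was handed in at about 7.9 s.

- **Choice of plate:** three white plates were in view. The two larger ones measured 175 x 134 mm, so I took the third, at about 132 x 101 mm with its hole facing the edge.
- **Overhang:** the plate outline in the last top picture puts the front between 39 and 40 mm out. The networks' points disagreed slightly: 41.7 mm from the top camera and 35.6 mm from the side camera. I trusted the outline fit. I did not push it any further.
- **Other things:** in the last side picture the mallet, hook tool and jar are where they were at the start. The mallet was partly hidden from the top camera, so that check on it comes from the side view only. The gripper was clear of everything when I handed in.

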